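# Set the griddle timer's thumbwheel and start it

### The job

Set the griddle timer for the next crepe: with a fingertip, flick the teeth of its star thumbwheel clockwise (seen from above) by exactly as many clicks as bring the tooth with the upright pin to rest opposite the fixed pointer, never letting it click past. Only then press the larger of the two buttons fully down and let it come up again. Do not press the smaller button, lift nothing, and leave the loose things around the timer where they are.

Things in the scene. Friction and masses are not known exactly. Their poses are not given: they have to be found in the camera images.
- timer: Griddle timer, fixed. Origin on the table under the wheel's vertical axis; x points to the pointer and buttons (away from the robot, within 30 degrees), y left, z up. Base plate 14 mm thick, x -70 to 125, y -100 to 100 mm. A block 52 mm high at x 72 to 122 bears pointer and buttons. Under the wheel only parts within 31 mm of the axis and a housing at x 37 to 67, 40 mm high: fingertips fit round the rim.
- wheel (a joint): Thumbwheel angle, rad, growing clockwise from above. 0: the pin's tooth is at the pointer (goal). Starts 2 to 5 clicks short, at about -1.57, -2.36, -3.14 or -3.93. A click is 0.785 rad (45 degrees), held by spring detents: pushed about 25 degrees it snaps on to the next, let go earlier it falls back. About 2 to 3 N on a tooth tip turns it. Stops at -4.24 and 1.88.
- wheel_hub (a point): On the axis at the wheel's top face, 60 mm above the table. White star wheel lying flat: disc of 38 mm radius with 8 radial teeth every 45 degrees, 7 mm wide, reaching to 60 mm from the axis; disc and teeth are 46 to 60 mm above the table. At rest a tooth points at the pointer and one to the timer's front. Gaps between teeth: 33 mm at 52 mm from the axis.
- pin_top (a point): Top of the upright steel pin (11 mm across, 14 mm tall) on one tooth of the wheel, 50 mm from the axis, 74 mm above the table; it turns with the wheel.
- pointer (a point): Tip of the small fixed steel pointer on the timer's block, 62 mm from the wheel's axis along the timer's x, 55 mm above the table.
- start_top (a point): Centre of the top of the larger button (34 mm across, grey), the one to press; 74 mm above the table, at x 97, y 55 mm on the timer. Pressed straight down it goes in 6 mm; fully down takes about 5 N, and it springs back.
- start (a joint): How far the larger button is pressed, m: 0 up, 0.006 fully down.
- clear_top (a point): Centre of the top of the smaller button (18 mm across, grey), not to be pressed; 74 mm above the table, at x 97, y -55 mm on the timer.
- clear (a joint): How far the smaller button is pressed, m: 0 up.
- jar: Bystander: lidded glass jar, 68 mm across, 85 mm tall, loose, to the right of the timer. Origin under its centre.
- cup: Bystander: light paper cup, 72 mm across, 85 mm tall, loose, to the left of the timer. Origin under its centre.
- dish: Bystander: small bowl, 70 mm across, 35 mm tall, loose, beyond the timer. Origin under its centre.
- sauce: Bystander: sauce bottle, 60 mm across, 190 mm tall, on the left. Origin under its centre.
- jam: Bystander: jam jar, 80 mm across, 100 mm tall, on the left. Origin under its centre.
- spatula: Bystander: spatula, 280 mm long, lying on the right along its x. Origin under its middle.
- spreader: Bystander: T-shaped wooden crepe spreader, 200 by 160 mm, lying on the left along its x. Origin under the middle of its stick.

How it is judged:
On the way, in this order (a step that is already met when the one before it is completed fails the run):
1. the wheel rests with the pin's tooth at the pointer (value of joint wheel between -0.15 and 0.15 rad and velocity of joint wheel between -0.3 and 0.3 rad/s), for 0.2 s.
2. the larger button is pressed down (value of joint start above 0.004 m), for 0.02 s.
At the end, for the whole second after the job is handed in: The pin's tooth is at the pointer (wheel within 0.15 rad of 0), the larger button has been pressed at least 4 of its 6 mm after that and is up again, the smaller button is up, and every bystander is within 30 mm of where it stood (value of joint wheel between -0.15 and 0.15 rad and value of joint each of start, clear below 0.0015 m and distance of each of jar, cup, dish, sauce, jam, spatula, spreader from where it was at the start of the episode below 0.03 m); the robot touches nothing.
It fails at once if the timer is pushed with the arm or the gripper's body instead of the fingers (contact force between the arm and timer above 2 N).
It fails at once if the wheel clicks past the pointer (value of joint wheel above 0.42 rad).
It fails at once if the larger button is pressed while the wheel is not set (value of joint start above 0.003 m and not (value of joint wheel between -0.15 and 0.15 rad)).
It fails at once if the smaller button is pressed (value of joint clear above 0.003 m).
It fails at once if a bystander is pushed, lifted or carried away (distance of any of jar, cup, dish, sauce, jam, spatula, spreader from where it was at the start of the episode above 0.03 m).
It also fails if it takes over 72 s, if anything falls off the work surface, if the arm or the gripper's body presses on something with over 40 N, if the wrist force passes 120 N, or if a joint passes its speed limit or range.

### The arm

A 6-joint arm with a two-finger parallel gripper is mounted at the origin on the work surface. World frame = base frame: x ahead of the robot, y to its left, z up, the work surface at z = 0. Lengths are in m, angles in rad, forces in N, time in s.
With the tool pointing down it reaches from about 0.275 to 0.775 m from the base axis. Payload 14.6 kg.
Tool frame: the origin (TCP) lies at the very end of the fingers, on their centre line; the grasp point (between the pads) lies 19 mm behind it; z points along the fingers, y is the direction in which the jaws open and shut (so a half turn about z gives the same grasp; the last joint's range is limited). The gripper opens to 85 mm and grips with 20 to 120 N. Pads are 22 mm wide; open, the fingers measure 114 mm over their backs; the gripper's body (76 mm by 85 mm) begins 54 mm behind the grasp point. The pads swing forward as they close: fully open they stand 13 mm farther back than shut.
Start: joints at [1.042, 0.263, -0.048, 1.259, 0, 1.415], TCP at [0.192, 0.489, 0.231] pointing down, gripper open.
Joint ranges: [-2.65, 2.65], [-0.89, 1.7], [-1.18, 1.37], [-2.13, 2.11], [-1.35, 1.29], [-3.14, 3.14]. Speed limits (rad/s): [1.89, 1.89, 2.57, 2.79, 3.14, 3.14].

### API

Orientations are given as a unit quaternion [w, x, y, z].
In Python, from plant import * gives the robot as it stands.
- The arm moves only by the tool send_rows, never from a script. Its argument "deltas" is a list of rows, each an object of numbers: "tx", "ty", "tz": the shift along the tool's x, y, z in m; "wx", "wy", "wz": the turn, a rotation vector about the tool's x, y, z in degrees; "grip": the closure in counts, from 0 (fully open) to 255 (shut). A call has 1 to 12 rows; each row is the pose to reach, as a shift and turn from the pose commanded when the call began, along the tool's axes at that moment; what a row does not reach only later rows make up. A row lasts 1/12 s, in which the tool goes at most 41.7 mm and 7.16 degrees, less where a joint would pass 70% of its speed; a pose out of reach is approached as far as the arm can. A call with a gripper value outside its range is refused whole. The fingers move at their own pace and stop on an object; "squeeze" is the grip in N (left out, the last holds). Time passes only in rows, so rows that repeat a pose let the fingers close. It gives the time, the measured TCP pose, the force and the opening at its end, in the units of the state.
- state(): the state, without advancing time (a new reading comes with each control period).
- snapshot(name): name is "scene" or "top"; returns (picture, depth): 384x512x3 uint8, red, green, blue; 384x512 float32, m along the optical axis (not along the pixel's ray), 0 where there is no reading.
- camera_info(name): a dict with "fovy" (degrees; the focal length in pixels is half the picture's height over the tangent of half this angle, whatever the lens; pixels are square), "cx", "cy" (the principal point, pixels), "D" ([k1, k2, p1, p2, k3] as OpenCV has them; the pictures are not rectified), "eye" and "attitude" of the camera in the world. Camera axes: x right, y down, z forward; pixel columns grow to the right and rows downward; lengths in m; the calibration is good to about 2 mm. A picture is of the moment at which its call begins. camera_info takes no time and is no camera call.
- hand_in(): hands the job in, once; it reports no verdict.
The state is a dict: "t": time; "joint_pos": joint angles; "qvel": joint speeds; "effort": joint torques, N m; "tcp_pos": TCP position; "tcp_rot": TCP orientation; "ft_force": force on the tool from outside, world axes, zero at the start; "ft_torque": the same for the moment, N m; "finger_gap": opening from 0.0 (shut) to 1.0 (fully open).
Only numpy, scipy, OpenCV 4.12 (cv2) and the standard library are available. Lean on these libraries where they do the work, as an engineer would, in place of code of your own. Each camera call takes 0.05 s, during which the arm holds its last target.

## Working session

There is one attempt and no reset: what is moved stays moved. The work goes in short steps, Python scripts to look and compute and a tool call to move; the robot and the scene stay as the last step left them, time stands still between calls to the robot, and variables do not carry over. Pictures are saved under pics/ and viewed, and the job is handed in when it is done.

Besides the shell and the picture viewer there is one more tool, called after "Emit:" as name([rows], argument=value, ...), one row to a line, values as JSON. send_rows: Moves the arm, as the interface text tells. Its arguments: {"type":"object","properties":{"deltas":{"type":"array","items":{"type":"object","properties":{"tx":{"type":"number"},"ty":{"type":"number"},"tz":{"type":"number"},"wx":{"type":"number"},"wy":{"type":"number"},"wz":{"type":"number"},"grip":{"type":"number"}}}},"squeeze":{"type":"number"}},"required":["deltas"]}

```bash
mkdir -p pics; ls
python3 - <<'E'
from plant import *
import cv2, numpy as np
s=state();print(s)
for n in("scene","top"):
    p,d=snapshot(n);print(camera_info(n))
    cv2.imwrite(f"pics/{n}0.png",p[:,:,::-1]);np.savez(f"{n}0.npz",p=p,d=d)
E
```

```text
pics
{'t': 0.0, 'joint_pos': array([ 1.04173681e+00,  2.63511935e-01, -4.89234648e-02,  1.25941573e+00,
        1.99012104e-05,  1.41548682e+00]), 'qvel': array([-1.56222669e-03, -9.30297446e-05,  1.08152750e-03, -5.18471846e-04,
        2.27690895e-04, -1.94002242e-03]), 'effort': array([ 6.33499767e-04, -6.37619519e+01,  3.84573483e+01,  1.34509272e-02,
        3.27771500e-05, -1.62396475e-05]), 'tcp_pos': array([0.19154593, 0.48851451, 0.23083575]), 'tcp_rot': array([-1.86341467e-04,  1.85789197e-01,  9.82589485e-01, -4.93487137e-04]), 'ft_force': array([-0.196633  ,  0.41858893,  0.14756751]), 'ft_torque': array([ 0.0240771 , -0.01759839,  0.0120994 ]), 'finger_gap': 0.9983500750932425}
{'fovy': 47.17557149970342, 'cx': 248.55905189821254, 'cy': 190.68803011200237, 'D': array([0.05899498, 0.        , 0.        , 0.        , 0.        ]), 'eye': array([1.03903491, 0.79635363, 1.34994429]), 'attitude': array([-0.08412644,  0.23830894,  0.92084947, -0.2969307 ])}
{'fovy': 54.70196999686301, 'cx': 251.3282554845974, 'cy': 193.19862659676204, 'D': array([0.0247264, 0.       , 0.       , 0.       , 0.       ]), 'eye': array([0.32527145, 0.0078849 , 1.68753968]), 'attitude': array([ 0.05677197, -0.70284916,  0.70742972, -0.04819946])}
```

View pics/scene0.png

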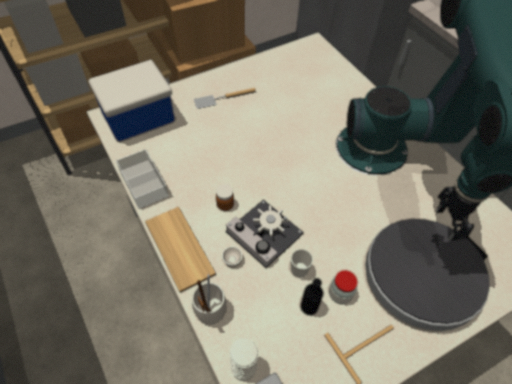

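View pics/top0.png

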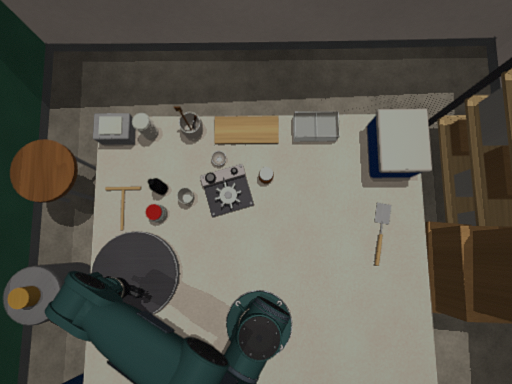

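```bash
cat > h.py <<'E'
import cv2, numpy as np
from scipy.spatial.transform import Rotation as R
def cam(ci):
    f=192/np.tan(np.radians(ci['fovy'])/2)
    K=np.array([[f,0,ci['cx']],[0,f,ci['cy']],[0,0,1]])
    q=ci['attitude'];M=R.from_quat([q[1],q[2],q[3],q[0]]).as_matrix()
    return K,ci['D'],M,ci['eye']
def unproj(ci,uv,z):
    K,D,M,e=cam(ci)
    n=cv2.undistortPoints(np.array(uv,float).reshape(-1,1,2),K,D).reshape(-1,2)
    r=np.c_[n,np.ones(len(n))]@M.T
    return e+r*((z-e[2])/r[:,2])[:,None]
def proj(ci,P):
    K,D,M,e=cam(ci)
    rv=cv2.Rodrigues(M.T)[0]
    return cv2.projectPoints(np.array(P,float).reshape(-1,3),rv,-M.T@e,K,D)[0].reshape(-1,2)
def rect(ci,p,d,x0,x1,y0,y1,z,s):
    """orthophoto at height z, s px per m; row up=x grow, left=y grow"""
    xs=np.arange(x1,x0,-1/s);ys=np.arange(y1,y0,-1/s)
    Y,X=np.meshgrid(ys,xs)
    uv=proj(ci,np.c_[X.ravel(),Y.ravel(),np.full(X.size,z)]).astype(np.float32).reshape(X.shape+(2,))
    return cv2.remap(p,uv[...,0],uv[...,1],cv2.INTER_CUBIC)
E
python3 - <<'E'
from plant import *
from h import *
print(unproj(camera_info("top"),[[228,195]],.06),unproj(camera_info("scene"),[[268,220]],.06))
c=unproj(camera_info("top"),[[228,195]],.06)[0]
for n in("scene","top"):
    z=np.load(f"{n}0.npz")
    im=rect(camera_info(n),z['p'],None,c[0]-.15,c[0]+.2,c[1]-.2,c[1]+.2,.06,1500)
    cv2.imwrite(f"pics/o_{n}.png",im[:,:,::-1])
print(c)
E
```

```text
[[0.561672   0.13047413 0.06      ]] [[0.56887327 0.13035075 0.06      ]]
[0.561672   0.13047413 0.06      ]
```

View pics/o_scene.png

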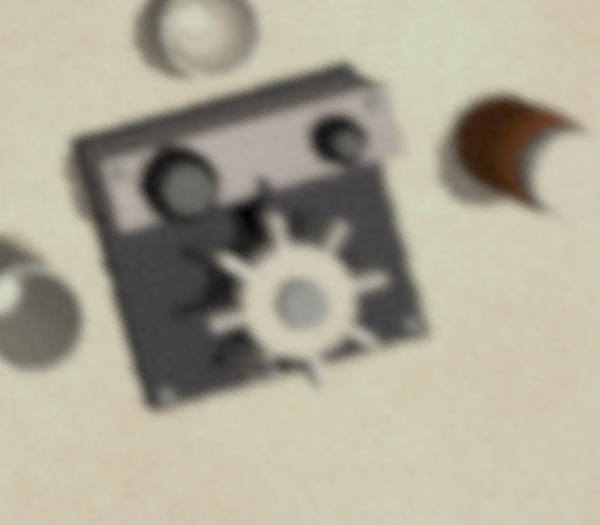

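View pics/o_top.png

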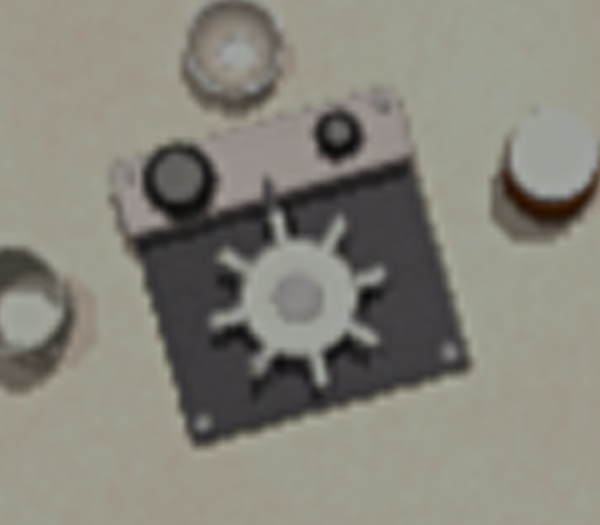

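Run:
```python
from plant import *
from h import *
ims=[]
for n in("scene","top"):
    z=np.load(f"{n}0.npz");ci=camera_info(n)
    K,D,M,e=cam(ci)
    vv,uu=np.mgrid[0:384,0:512]
    nn=cv2.undistortPoints(np.stack([uu,vv],-1).reshape(-1,1,2).astype(float),K,D).reshape(-1,2)
    d=z['d'].ravel();P=e+(np.c_[nn,np.ones(len(nn))]*d[:,None])@M.T
    np.save(n+"P.npy",P.reshape(384,512,3))
    sel=(np.hypot(P[:,0]-.562,P[:,1]-.130)<.068)&(P[:,2]>.063)
    print(n,len(P[sel]));print(np.c_[P[sel],uu.ravel()[sel],vv.ravel()[sel]].round(3))
    c=proj(ci,[.562,.13,.06])[0].astype(int)
    cr=z['p'][c[1]-25:c[1]+25,c[0]-32:c[0]+32]
    ims.append(cv2.resize(cr,None,fx=12,fy=12,interpolation=cv2.INTER_CUBIC))
    cv2.imwrite(f"pics/z_{n}.png",ims[-1][:,:,::-1])
```

```text
scene 143
[[5.33e-01 8.30e-02 6.50e-02 2.70e+02 2.05e+02]
 [5.42e-01 9.20e-02 6.50e-02 2.69e+02 2.08e+02]
 [5.78e-01 7.60e-02 6.30e-02 2.58e+02 2.09e+02]
 [5.07e-01 1.21e-01 6.50e-02 2.82e+02 2.10e+02]
 [5.79e-01 8.50e-02 6.30e-02 2.59e+02 2.11e+02]
 [5.73e-01 8.90e-02 6.50e-02 2.61e+02 2.11e+02]
 [5.18e-01 1.19e-01 6.40e-02 2.79e+02 2.11e+02]
 [5.42e-01 1.11e-01 6.50e-02 2.72e+02 2.12e+02]
 [5.30e-01 1.19e-01 6.70e-02 2.76e+02 2.12e+02]
 [5.20e-01 1.23e-01 6.50e-02 2.79e+02 2.12e+02]
 [5.68e-01 1.01e-01 6.30e-02 2.64e+02 2.13e+02]
 [5.56e-01 1.08e-01 6.40e-02 2.68e+02 2.13e+02]
 [5.46e-01 1.13e-01 6.40e-02 2.71e+02 2.13e+02]
 [5.40e-01 1.16e-01 6.30e-02 2.73e+02 2.13e+02]
 [5.30e-01 1.25e-01 6.80e-02 2.77e+02 2.13e+02]
 [5.25e-01 1.25e-01 6.50e-02 2.78e+02 2.13e+02]
 [5.64e-01 1.08e-01 6.50e-02 2.66e+02 2.14e+02]
 [5.62e-01 1.11e-01 6.60e-02 2.67e+02 2.14e+02]
 [5.47e-01 1.20e-01 6.80e-02 2.72e+02 2.14e+02]
 [5.42e-01 1.19e-01 6.40e-02 2.73e+02 2.14e+02]
 [5.27e-01 1.28e-01 6.40e-02 2.78e+02 2.14e+02]
 [5.75e-01 1.06e-01 6.30e-02 2.63e+02 2.15e+02]
 [5.70e-01 1.11e-01 6.60e-02 2.65e
[... 10747 characters left out ...]
6.50e-02 2.33e+02 2.01e+02]
 [5.34e-01 8.20e-02 6.40e-02 2.39e+02 2.01e+02]
 [5.34e-01 7.70e-02 6.40e-02 2.40e+02 2.01e+02]
 [5.30e-01 1.25e-01 6.60e-02 2.29e+02 2.02e+02]
 [5.30e-01 1.21e-01 6.40e-02 2.30e+02 2.02e+02]
 [5.26e-01 1.48e-01 6.30e-02 2.24e+02 2.03e+02]
 [5.25e-01 1.34e-01 6.60e-02 2.27e+02 2.03e+02]
 [5.25e-01 1.26e-01 6.40e-02 2.29e+02 2.03e+02]
 [5.20e-01 1.60e-01 7.30e-02 2.21e+02 2.04e+02]
 [5.20e-01 1.56e-01 7.50e-02 2.22e+02 2.04e+02]
 [5.20e-01 1.51e-01 7.80e-02 2.23e+02 2.04e+02]
 [5.16e-01 1.56e-01 6.90e-02 2.22e+02 2.05e+02]
 [5.16e-01 1.51e-01 7.20e-02 2.23e+02 2.05e+02]
 [5.12e-01 1.61e-01 6.80e-02 2.21e+02 2.06e+02]
 [5.08e-01 1.56e-01 6.40e-02 2.22e+02 2.07e+02]]
```

View pics/z_scene.png

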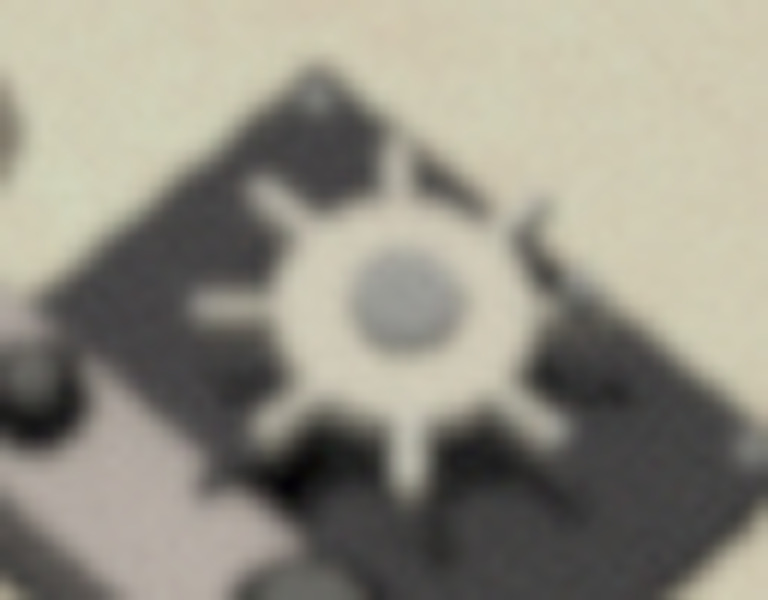

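View pics/z_top.png

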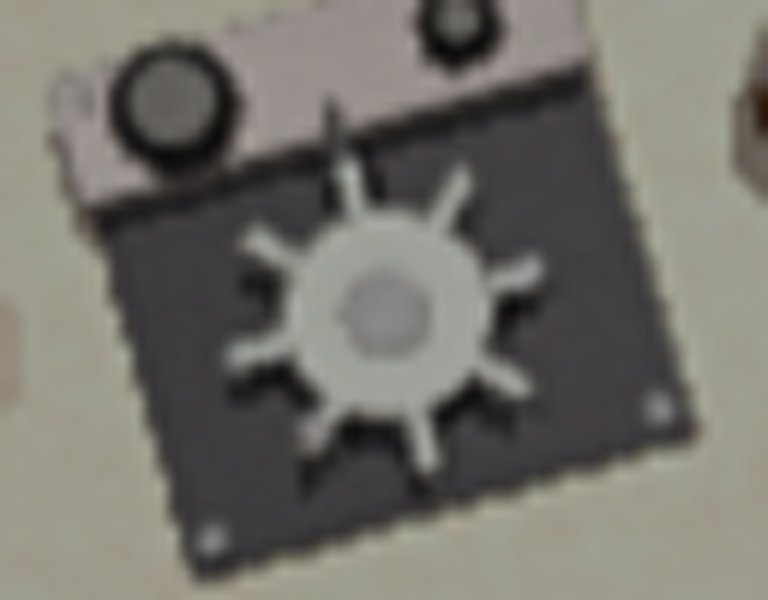

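Run:
```python
from plant import *
from h import *
from scipy.optimize import minimize
# star + base plate model samples; contrast score
def star(N=4):
    ins=[];out=[]
    for k in range(8):
        a=k*np.pi/4
        for r in np.arange(42,59,2.):
            for t in(-2,0,2): ins.append((r*np.cos(a)-t*np.sin(a),r*np.sin(a)+t*np.cos(a)))
    for k in range(8):
        a=(k+.5)*np.pi/4
        for r in np.arange(43,59,2.):
            for da in np.radians([-10,-5,0,5,10]): out.append((r*np.cos(a+da),r*np.sin(a+da)))
    return np.array(ins)/1e3,np.array(out)/1e3
I,O=star()
for n in("scene","top"):
    z=np.load(f"{n}0.npz");ci=camera_info(n)
    g=cv2.GaussianBlur(cv2.cvtColor(z['p'],cv2.COLOR_RGB2GRAY).astype(np.float32),(0,0),.7)
    def samp(q,h,p):
        c,s=np.cos(p[2]),np.sin(p[2])
        P=np.c_[p[0]+c*q[:,0]-s*q[:,1],p[1]+s*q[:,0]+c*q[:,1],np.full(len(q),h)]
        uv=proj(ci,P).astype(np.float32)
        return cv2.remap(g,uv[:,0],uv[:,1],cv2.INTER_LINEAR).ravel()
    best=None
    for y0 in np.radians([5,10,15,20,25]):
        r=minimize(lambda p:-(samp(I,.06,p).mean()-samp(O,.06,p).mean()),[.562,.13,y0],method='Nelder-Mead',options=dict(initial_simplex=[[.562,.13,y0],[.568,.13,y0],[.562,.136,y0],[.562,.13,y0+.1]]))
        if best is None or r.fun<best.fun:best=r
    p=best.x;print(n,p[:2],np.degrees(p[2]),best.fun)
    # buttons / pointer predicted
    c,s=np.cos(p[2]),np.sin(p[2])
    for nm,q in dict(ptr=(62,0,55),start=(97,55,74),clear=(97,-55,74),pin236=(50*np.cos(2.356),50*np.sin(2.356),74)).items():
        q=np.array(q)/1e3;w=np.array([p[0]+c*q[0]-s*q[1],p[1]+s*q[0]+c*q[1],q[2]]);print(nm,w.round(4),proj(ci,w).round(1))
for nm in("jar","cup"):pass
ci=camera_info("top")
for nm,uv,h in(("jar",(266,174),.085),("cup",(185,196),.085),("dish",(219,158),.035),("sauce",(158,187),.15),("jam",(154,213),.1)):
    print(nm,unproj(ci,[uv],h).round(3))
```

```text
scene [0.56176582 0.13149223] 16.133816044527162 -55.708702087402344
ptr [0.6213 0.1487 0.055 ] [[257.5 231.1]]
start [0.6397 0.2113 0.074 ] [[262.3 244.8]]
clear [0.6702 0.1056 0.074 ] [[238.8 224.6]]
pin236 [0.518  0.1556 0.074 ] [[284.7 217.3]]
top [0.56426981 0.13180424] 15.675324677156473 -61.250667572021484
ptr [0.624  0.1486 0.055 ] [[224.1 181.4]]
start [0.6428 0.211  0.074 ] [[209.7 176.6]]
clear [0.6725 0.1051 0.074 ] [[233.6 169.8]]
pin236 [0.5207 0.1563 0.074 ] [[221.8 203.8]]
jar [[ 0.65  -0.038  0.085]]
cup [[0.555 0.316 0.085]]
dish [[0.736 0.174 0.035]]
sauce [[0.585 0.418 0.15 ]]
jam [[0.48  0.445 0.1  ]]
```

```bash
cat >> h.py <<'E'
C=np.array([.563,.1316]);YAW=np.radians(15.9)
def tgt(pos,phi):
    y=np.array([np.cos(phi),np.sin(phi),0]);z=np.array([0,0,-1.]);x=np.cross(y,z)
    return np.array(pos),np.c_[x,y,z]
def delta(p0,R0,p,Rm):
    return (1e3*R0.T@(p-p0)).round(1),np.degrees(R.from_matrix(R0.T@Rm).as_rotvec()).round(2)
def gap(aTimerDeg,r,z):
    a=np.radians(aTimerDeg)+YAW
    return tgt([C[0]+r*np.cos(a),C[1]+r*np.sin(a),z],a+np.pi)
def cur(s):
    q=s['tcp_rot'];return s['tcp_pos'],R.from_quat([q[1],q[2],q[3],q[0]]).as_matrix()
E
python3 - <<'E'
from plant import *
from h import *
p0,R0=cur(state())
print(gap(-112.5,.062,.15)[0])
print(delta(p0,R0,*gap(-112.5,.062,.231)))
E
```

```text
[0.5558739  0.07001089 0.15      ]
(array([-492. , -256.6,    0. ]), array([ -0.05,  -0.02, -14.82]))
```

Emit:
send_rows([
  {"tx": -0.041, "ty": -0.0214, "wz": -1.5, "grip": 255},
  {"tx": -0.082, "ty": -0.0428, "wz": -3, "grip": 255},
  {"tx": -0.123, "ty": -0.0642, "wz": -4, "grip": 255},
  {"tx": -0.164, "ty": -0.0855, "wz": -5, "grip": 255},
  {"tx": -0.205, "ty": -0.107, "wz": -6, "grip": 255},
  {"tx": -0.246, "ty": -0.1283, "wz": -7, "grip": 255},
  {"tx": -0.287, "ty": -0.1497, "wz": -8, "grip": 255},
  {"tx": -0.328, "ty": -0.171, "wz": -10, "grip": 255},
  {"tx": -0.369, "ty": -0.1925, "wz": -11, "grip": 255},
  {"tx": -0.41, "ty": -0.2138, "wz": -12, "grip": 255},
  {"tx": -0.451, "ty": -0.2352, "wz": -13, "grip": 255},
  {"tx": -0.492, "ty": -0.2566, "wz": -14.8, "grip": 255},
], squeeze=30)

```text
invalid input at $.deltas[0]: expected keys tx, ty, tz, wx, wy, wz, grip
```

Run:
```python
from plant import *
from h import *
s=state();print(s['t'],s['tcp_pos'],s['finger_gap'],s['joint_pos'])
print(delta(*cur(s),*gap(-112.5,.062,.11)))
```

```text
0.1 [0.19158124 0.48853462 0.2308476 ] 0.9998397372289407 [ 1.04169901e+00  2.63519951e-01 -4.88798124e-02  1.25939182e+00
  1.72792058e-05  1.41548510e+00]
(array([-492. , -256.5,  121. ]), array([ -0.05,  -0.02, -14.82]))
```

Emit:
send_rows([
  {"tx": -0.164, "ty": -0.0855, "tz": 0, "wx": 0, "wy": 0, "wz": -5, "grip": 255},
  {"tx": -0.164, "ty": -0.0855, "tz": 0, "wx": 0, "wy": 0, "wz": -5, "grip": 255},
  {"tx": -0.164, "ty": -0.0855, "tz": 0, "wx": 0, "wy": 0, "wz": -5, "grip": 255},
  {"tx": -0.164, "ty": -0.0855, "tz": 0, "wx": 0, "wy": 0, "wz": -5, "grip": 255},
  {"tx": -0.328, "ty": -0.171, "tz": 0, "wx": 0, "wy": 0, "wz": -10, "grip": 255},
  {"tx": -0.328, "ty": -0.171, "tz": 0, "wx": 0, "wy": 0, "wz": -10, "grip": 255},
  {"tx": -0.328, "ty": -0.171, "tz": 0, "wx": 0, "wy": 0, "wz": -10, "grip": 255},
  {"tx": -0.328, "ty": -0.171, "tz": 0, "wx": 0, "wy": 0, "wz": -10, "grip": 255},
  {"tx": -0.492, "ty": -0.2565, "tz": 0, "wx": 0, "wy": 0, "wz": -14.8, "grip": 255},
  {"tx": -0.492, "ty": -0.2565, "tz": 0, "wx": 0, "wy": 0, "wz": -14.8, "grip": 255},
  {"tx": -0.492, "ty": -0.2565, "tz": 0, "wx": 0, "wy": 0, "wz": -14.8, "grip": 255},
  {"tx": -0.492, "ty": -0.2565, "tz": 0, "wx": 0, "wy": 0, "wz": -14.8, "grip": 255},
], squeeze=30)

```text
t: 1.1
tcp_pos: [0.5209, 0.1097, 0.2311]
tcp_rot: [-0.0, 0.058, 0.998, 0.0]
ft_force: [0.5, 1.5, 1.0]
finger_gap: 0.002
```

Run:
```python
from plant import *
from h import *
s=state();print(s['t'],s['tcp_pos'],s['finger_gap'],s['joint_pos'])
print(delta(*cur(s),*gap(-112.5,.062,.10)))
```

```text
1.1 [0.52093345 0.10967434 0.23112702] 0.0020785954872152477 [ 5.43426374e-02  2.75999033e-01 -3.03790238e-02  1.26469496e+00
  6.12008782e-05  1.70086868e-01]
(array([-39.3, -35.4, 131.1]), array([ 0.  , -0.02, -0.03]))
```

Emit:
send_rows([
  {"tx": 0, "ty": 0, "tz": 0, "wx": 0, "wy": 0, "wz": 0, "grip": 255},
  {"tx": 0, "ty": 0, "tz": 0, "wx": 0, "wy": 0, "wz": 0, "grip": 255},
  {"tx": 0, "ty": 0, "tz": 0, "wx": 0, "wy": 0, "wz": 0, "grip": 255},
])

```text
t: 1.35
tcp_pos: [0.5197, 0.1117, 0.2309]
tcp_rot: [-0.001, 0.058, 0.998, 0.0]
ft_force: [0.6, 1.1, -0.1]
finger_gap: -0.003
```

Run:
```python
from plant import *
from h import *
s=state();print(s['t'],s['tcp_pos'],s['finger_gap'],s['joint_pos'],s['ft_force'])
print(delta(*cur(s),*gap(-112.5,.062,.10)))
```

```text
1.35 [0.51966505 0.11171133 0.2309298 ] -0.003174343289037785 [ 5.82612137e-02  2.75170737e-01 -3.21005576e-02  1.26453992e+00
  2.19254162e-04  1.74332596e-01] [ 0.64582031  1.07741862 -0.13997409]
(array([-40.9, -37.2, 130.9]), array([ 0.  , -0.06, -0.05]))
```

Settled, so measured matches commanded. Go above the gap.

Emit:
send_rows([
  {"tx": -0.0205, "ty": -0.0186, "tz": 0, "wx": 0, "wy": 0, "wz": 0, "grip": 255},
  {"tx": -0.0409, "ty": -0.0372, "tz": 0, "wx": 0, "wy": 0, "wz": 0, "grip": 255},
  {"tx": -0.0409, "ty": -0.0372, "tz": 0, "wx": 0, "wy": 0, "wz": 0, "grip": 255},
  {"tx": -0.0409, "ty": -0.0372, "tz": 0.04, "wx": 0, "wy": 0, "wz": 0, "grip": 255},
  {"tx": -0.0409, "ty": -0.0372, "tz": 0.08, "wx": 0, "wy": 0, "wz": 0, "grip": 255},
  {"tx": -0.0409, "ty": -0.0372, "tz": 0.131, "wx": 0, "wy": 0, "wz": 0, "grip": 255},
  {"tx": -0.0409, "ty": -0.0372, "tz": 0.131, "wx": 0, "wy": 0, "wz": 0, "grip": 255},
  {"tx": -0.0409, "ty": -0.0372, "tz": 0.131, "wx": 0, "wy": 0, "wz": 0, "grip": 255},
  {"tx": -0.0409, "ty": -0.0372, "tz": 0.131, "wx": 0, "wy": 0, "wz": 0, "grip": 255},
])

```text
t: 2.1
tcp_pos: [0.5566, 0.0708, 0.1019]
tcp_rot: [0.0, 0.057, 0.998, 0.0]
ft_force: [1.0, 0.3, 1.1]
finger_gap: 0.002
```

Run:
```python
from plant import *
from h import *
s=state();print(s['t'],s['tcp_pos'],s['joint_pos'],s['ft_force'])
print(delta(*cur(s),*gap(-112.5,.062,.042)))
for n in("scene","top"):
    p,d=snapshot(n);ci=camera_info(n)
    c=proj(ci,[.562,.13,.06])[0].astype(int)
    cr=p[c[1]-25:c[1]+25,c[0]-32:c[0]+32]
    cv2.imwrite(f"pics/a_{n}.png",cv2.resize(cr,None,fx=12,fy=12,interpolation=cv2.INTER_CUBIC)[:,:,::-1])
```

```text
2.1 [0.55662338 0.07076383 0.10186625] [-1.87884708e-02  3.93058057e-01 -2.16511239e-01  9.60447600e-01
  3.09062152e-05  9.55714122e-02] [0.96219178 0.28358514 1.13012318]
(array([ 0.7, -0.8, 59.9]), array([0.01, 0.04, 0.05]))
```

View pics/a_scene.png

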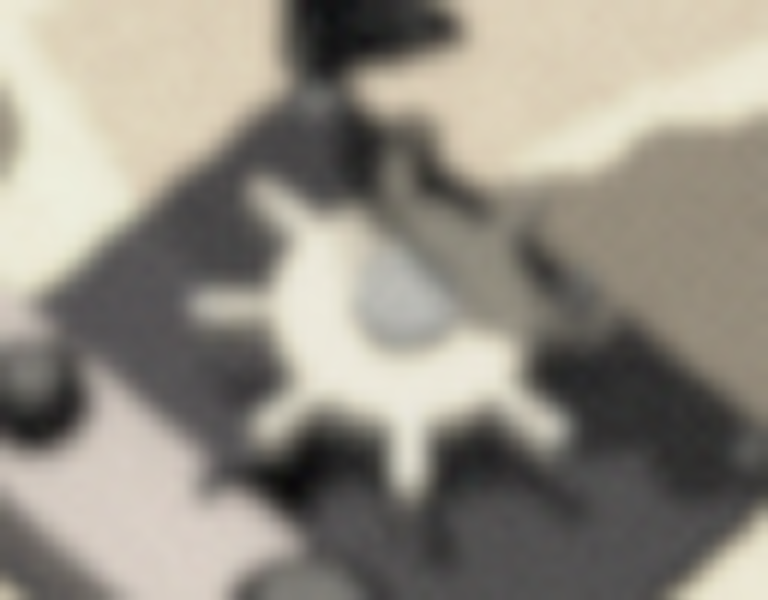

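View pics/a_top.png

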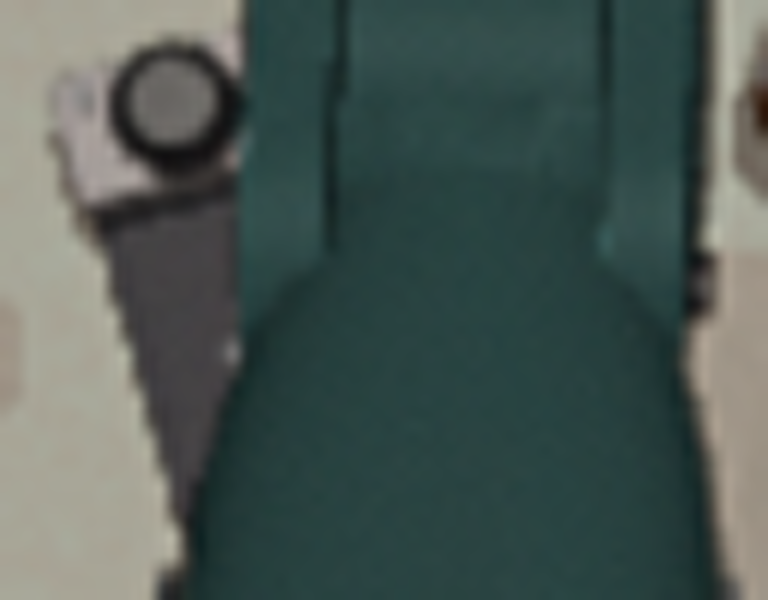

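Emit:
send_rows([
  {"tx": 0.0005, "ty": -0.0005, "tz": 0.015, "wx": 0, "wy": 0, "wz": 0, "grip": 255},
  {"tx": 0.0005, "ty": -0.0005, "tz": 0.03, "wx": 0, "wy": 0, "wz": 0, "grip": 255},
  {"tx": 0.0005, "ty": -0.0005, "tz": 0.037, "wx": 0, "wy": 0, "wz": 0, "grip": 255},
  {"tx": 0.0005, "ty": -0.0005, "tz": 0.044, "wx": 0, "wy": 0, "wz": 0, "grip": 255},
  {"tx": 0.0005, "ty": -0.0005, "tz": 0.046, "wx": 0, "wy": 0, "wz": 0, "grip": 255},
  {"tx": 0.0005, "ty": -0.0005, "tz": 0.046, "wx": 0, "wy": 0, "wz": 0, "grip": 255},
])

```text
t: 2.7
tcp_pos: [0.5561, 0.0696, 0.0547]
tcp_rot: [0.0, 0.058, 0.998, 0.0]
ft_force: [-0.9, -0.4, 1.2]
finger_gap: 0.0
```

Run:
```python
from plant import *
from h import *
s=state();print(s['t'],s['tcp_pos'],s['ft_force'])
print(delta(*cur(s),*gap(-112.5,.062,.042)))
```

```text
2.7 [0.55609517 0.06958196 0.05465803] [-0.88581639 -0.44595816  1.15876847]
(array([ 0.3,  0.4, 12.7]), array([ 0.  ,  0.02, -0.02]))
```

Emit:
send_rows([
  {"tx": 0, "ty": 0, "tz": 0.006, "wx": 0, "wy": 0, "wz": 0, "grip": 255},
  {"tx": 0, "ty": 0, "tz": 0.0125, "wx": 0, "wy": 0, "wz": 0, "grip": 255},
  {"tx": 0, "ty": 0, "tz": 0.0125, "wx": 0, "wy": 0, "wz": 0, "grip": 255},
  {"tx": 0, "ty": 0, "tz": 0.0125, "wx": 0, "wy": 0, "wz": 0, "grip": 255},
])

```text
t: 3.03
tcp_pos: [0.5556, 0.0695, 0.0415]
tcp_rot: [-0.0, 0.058, 0.998, -0.0]
ft_force: [-0.6, 0.1, -0.3]
finger_gap: -0.0
```

Run:
```python
from plant import *
from h import *
s=state();print(s['t'],s['tcp_pos'],s['ft_force'])
p0,R0=cur(s)
P=gap(-112.5,.062,.042);print(delta(p0,R0,*P))
for a in np.arange(5,46,5): print(a,delta(*P,*gap(-112.5-a,.062,.042)))
```

```text
3.0333 [0.5556     0.06954972 0.04149018] [-0.63533293  0.11883925 -0.25418664]
(array([-0.2,  0.5, -0.5]), array([-0.01, -0.04, -0.02]))
5 (array([5.4, 0.2, 0. ]), array([0., 0., 5.]))
10 (array([10.8,  0.9,  0. ]), array([ 0.,  0., 10.]))
15 (array([16. ,  2.1,  0. ]), array([ 0.,  0., 15.]))
20 (array([21.2,  3.7,  0. ]), array([ 0.,  0., 20.]))
25 (array([26.2,  5.8,  0. ]), array([ 0.,  0., 25.]))
30 (array([31. ,  8.3,  0. ]), array([ 0.,  0., 30.]))
35 (array([35.6, 11.2,  0. ]), array([ 0.,  0., 35.]))
40 (array([39.9, 14.5,  0. ]), array([ 0.,  0., 40.]))
45 (array([43.8, 18.2,  0. ]), array([ 0.,  0., 45.]))
```

Emit:
send_rows([
  {"tx": 0.0054, "ty": 0.0002, "tz": 0, "wx": 0, "wy": 0, "wz": 5, "grip": 255},
  {"tx": 0.0108, "ty": 0.0009, "tz": 0, "wx": 0, "wy": 0, "wz": 10, "grip": 255},
  {"tx": 0.016, "ty": 0.0021, "tz": 0, "wx": 0, "wy": 0, "wz": 15, "grip": 255},
  {"tx": 0.0212, "ty": 0.0037, "tz": 0, "wx": 0, "wy": 0, "wz": 20, "grip": 255},
  {"tx": 0.0262, "ty": 0.0058, "tz": 0, "wx": 0, "wy": 0, "wz": 25, "grip": 255},
  {"tx": 0.031, "ty": 0.0083, "tz": 0, "wx": 0, "wy": 0, "wz": 30, "grip": 255},
  {"tx": 0.0356, "ty": 0.0112, "tz": 0, "wx": 0, "wy": 0, "wz": 35, "grip": 255},
  {"tx": 0.0399, "ty": 0.0145, "tz": 0, "wx": 0, "wy": 0, "wz": 40, "grip": 255},
  {"tx": 0.0438, "ty": 0.0182, "tz": 0, "wx": 0, "wy": 0, "wz": 45, "grip": 255},
  {"tx": 0.0438, "ty": 0.0182, "tz": 0, "wx": 0, "wy": 0, "wz": 45, "grip": 255},
  {"tx": 0.0438, "ty": 0.0182, "tz": 0, "wx": 0, "wy": 0, "wz": 45, "grip": 255},
])

```text
t: 3.95
tcp_pos: [0.5146, 0.0927, 0.042]
tcp_rot: [0.0, 0.434, 0.901, 0.0]
ft_force: [-0.5, -0.5, 0.2]
finger_gap: -0.002
```

Run:
```python
from plant import *
from h import *
s=state();print(s['t'],s['tcp_pos'],s['ft_force'],s['joint_pos'])
p0,R0=cur(s)
P=gap(-157.5,.062,.042);print(delta(p0,R0,*P))
for n in("scene",):
    p,d=snapshot(n);ci=camera_info(n)
    c=proj(ci,[.562,.13,.06])[0].astype(int)
    cr=p[c[1]-25:c[1]+25,c[0]-32:c[0]+32]
    cv2.imwrite(f"pics/b_{n}.png",cv2.resize(cr,None,fx=12,fy=12,interpolation=cv2.INTER_CUBIC)[:,:,::-1])
```

```text
3.95 [0.51459116 0.09272769 0.04200187] [-0.48666897 -0.45312267  0.15037544] [ 2.24004976e-02  3.92754442e-01 -4.07716016e-01  7.69985147e-01
 -7.60292081e-05  9.20249620e-01]
(array([0.4, 0.1, 0. ]), array([0.01, 0.02, 0.16]))
```

View pics/b_scene.png

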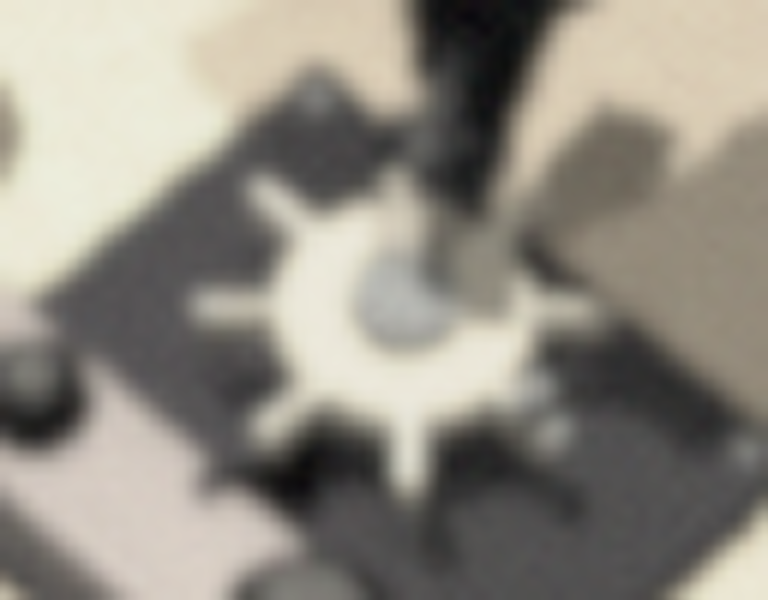

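The pin has moved one tooth and now sits on the left tooth, at about (545,400) in the picture. I'll repeat the same move.

Emit:
send_rows([
  {"tx": 0.0054, "ty": 0.0002, "tz": 0, "wx": 0, "wy": 0, "wz": 5, "grip": 255},
  {"tx": 0.0108, "ty": 0.0009, "tz": 0, "wx": 0, "wy": 0, "wz": 10, "grip": 255},
  {"tx": 0.016, "ty": 0.0021, "tz": 0, "wx": 0, "wy": 0, "wz": 15, "grip": 255},
  {"tx": 0.0212, "ty": 0.0037, "tz": 0, "wx": 0, "wy": 0, "wz": 20, "grip": 255},
  {"tx": 0.0262, "ty": 0.0058, "tz": 0, "wx": 0, "wy": 0, "wz": 25, "grip": 255},
  {"tx": 0.031, "ty": 0.0083, "tz": 0, "wx": 0, "wy": 0, "wz": 30, "grip": 255},
  {"tx": 0.0356, "ty": 0.0112, "tz": 0, "wx": 0, "wy": 0, "wz": 35, "grip": 255},
  {"tx": 0.0399, "ty": 0.0145, "tz": 0, "wx": 0, "wy": 0, "wz": 40, "grip": 255},
  {"tx": 0.0438, "ty": 0.0182, "tz": 0, "wx": 0, "wy": 0, "wz": 45, "grip": 255},
  {"tx": 0.0438, "ty": 0.0182, "tz": 0, "wx": 0, "wy": 0, "wz": 45, "grip": 255},
  {"tx": 0.0438, "ty": 0.0182, "tz": 0, "wx": 0, "wy": 0, "wz": 45, "grip": 255},
])

```text
t: 4.92
tcp_pos: [0.5018, 0.1382, 0.0418]
tcp_rot: [0.0, 0.745, 0.667, 0.0]
ft_force: [-1.2, 1.2, 0.4]
finger_gap: 0.003
```

Run:
```python
from plant import *
from h import *
s=state();print(s['t'],s['tcp_pos'],s['ft_force'],s['joint_pos'])
p0,R0=cur(s)
P=gap(-202.5,.062,.042);print(delta(p0,R0,*P))
for n in("scene",):
    p,d=snapshot(n);ci=camera_info(n)
    c=proj(ci,[.562,.13,.06])[0].astype(int)
    cr=p[c[1]-25:c[1]+25,c[0]-32:c[0]+32]
    cv2.imwrite(f"pics/c_{n}.png",cv2.resize(cr,None,fx=12,fy=12,interpolation=cv2.INTER_CUBIC)[:,:,::-1])
```

```text
4.9167 [0.5017627  0.13820867 0.04179066] [-1.15105843  1.17975234  0.42042182] [ 1.12172971e-01  3.89646317e-01 -4.13891954e-01  7.67108503e-01
 -9.17360370e-05  1.79386991e+00]
(array([ 0.5, -0.4, -0.2]), array([0.01, 0.  , 0.25]))
```

View pics/c_scene.png

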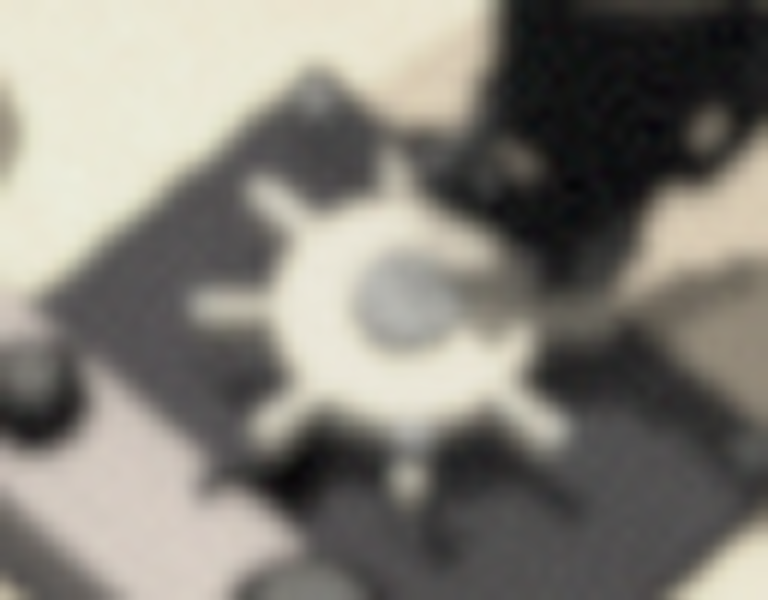

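The pin is at (410,460), one tooth short of the pointer's tooth at (270,430). One more click to go.

Emit:
send_rows([
  {"tx": 0.0054, "ty": 0.0002, "tz": 0, "wx": 0, "wy": 0, "wz": 5, "grip": 255},
  {"tx": 0.0108, "ty": 0.0009, "tz": 0, "wx": 0, "wy": 0, "wz": 10, "grip": 255},
  {"tx": 0.016, "ty": 0.0021, "tz": 0, "wx": 0, "wy": 0, "wz": 15, "grip": 255},
  {"tx": 0.0212, "ty": 0.0037, "tz": 0, "wx": 0, "wy": 0, "wz": 20, "grip": 255},
  {"tx": 0.0262, "ty": 0.0058, "tz": 0, "wx": 0, "wy": 0, "wz": 25, "grip": 255},
  {"tx": 0.031, "ty": 0.0083, "tz": 0, "wx": 0, "wy": 0, "wz": 30, "grip": 255},
  {"tx": 0.0356, "ty": 0.0112, "tz": 0, "wx": 0, "wy": 0, "wz": 35, "grip": 255},
  {"tx": 0.0399, "ty": 0.0145, "tz": 0, "wx": 0, "wy": 0, "wz": 40, "grip": 255},
  {"tx": 0.0438, "ty": 0.0182, "tz": 0, "wx": 0, "wy": 0, "wz": 45, "grip": 255},
  {"tx": 0.0438, "ty": 0.0182, "tz": 0, "wx": 0, "wy": 0, "wz": 45, "grip": 255},
  {"tx": 0.0438, "ty": 0.0182, "tz": 0, "wx": 0, "wy": 0, "wz": 45, "grip": 255},
])

```text
t: 5.88
tcp_pos: [0.5247, 0.1794, 0.0417]
tcp_rot: [0.0, 0.944, 0.331, -0.0]
ft_force: [0.8, -0.0, -0.6]
finger_gap: 0.002
```

Run:
```python
from plant import *
from h import *
s=state();print(s['t'],s['tcp_pos'],s['ft_force'],s['joint_pos'])
p0,R0=cur(s)
P=gap(-247.5,.062,.042);print(delta(p0,R0,*P),delta(p0,R0,*gap(-247.5,.062,.12)))
for n in("scene",):
    p,d=snapshot(n);ci=camera_info(n)
    c=proj(ci,[.562,.13,.06])[0].astype(int)
    cr=p[c[1]-25:c[1]+25,c[0]-32:c[0]+32]
    cv2.imwrite(f"pics/d_{n}.png",cv2.resize(cr,None,fx=12,fy=12,interpolation=cv2.INTER_CUBIC)[:,:,::-1])
```

```text
5.8833 [0.52468272 0.17942121 0.04167748] [ 0.77979953 -0.01696292 -0.62763796] [ 1.82581165e-01  4.38517010e-01 -3.26965210e-01  8.05467909e-01
 -9.41883753e-05  2.64951190e+00]
(array([ 0.3, -0.7, -0.3]), array([0.  , 0.01, 0.26])) (array([  0.3,  -0.7, -78.3]), array([0.  , 0.01, 0.26]))
```

View pics/d_scene.png

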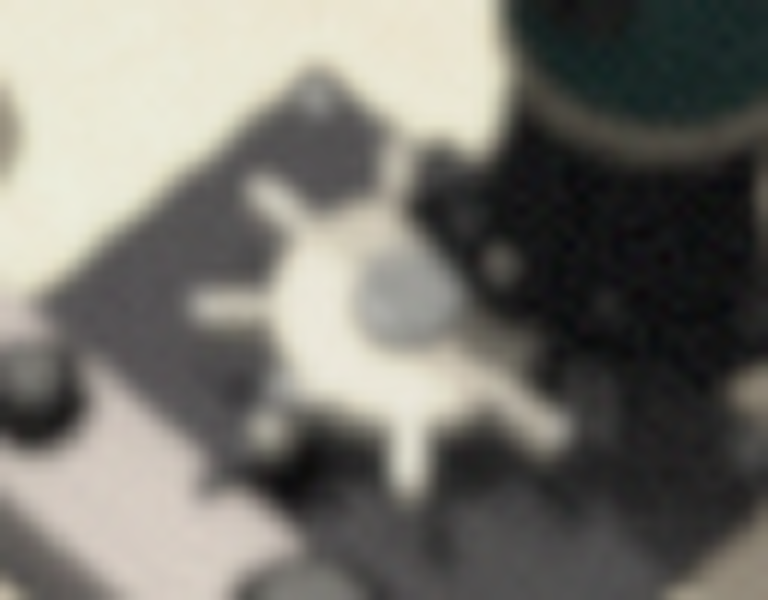

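The pin is at the pointer's tooth. Lift straight out.

Emit:
send_rows([
  {"tx": 0, "ty": -0.0005, "tz": -0.02, "wx": 0, "wy": 0, "wz": 0, "grip": 255},
  {"tx": 0, "ty": -0.0005, "tz": -0.045, "wx": 0, "wy": 0, "wz": 0, "grip": 255},
  {"tx": 0, "ty": -0.0005, "tz": -0.07, "wx": 0, "wy": 0, "wz": 0, "grip": 255},
  {"tx": 0, "ty": -0.0005, "tz": -0.09, "wx": 0, "wy": 0, "wz": 0, "grip": 255},
  {"tx": 0, "ty": -0.0005, "tz": -0.09, "wx": 0, "wy": 0, "wz": 0, "grip": 255},
  {"tx": 0, "ty": -0.0005, "tz": -0.09, "wx": 0, "wy": 0, "wz": 0, "grip": 255},
  {"tx": 0, "ty": -0.0005, "tz": -0.09, "wx": 0, "wy": 0, "wz": 0, "grip": 255},
])

```text
t: 6.52
tcp_pos: [0.5239, 0.1798, 0.1312]
tcp_rot: [-0.0, 0.944, 0.33, -0.0]
ft_force: [-0.7, 0.7, 0.1]
finger_gap: -0.0
```

Run:
```python
from plant import *
from h import *
s=state();print(s['t'],s['tcp_pos'],s['ft_force'],s['joint_pos'])
p0,R0=cur(s)
c,q=np.cos(YAW),np.sin(YAW)
b=[C[0]+c*.097-q*.055,C[1]+q*.097+c*.055]
print(b,delta(p0,R0,np.array(b+[p0[2]]),R0))
for n in("scene",):
    p,d=snapshot(n);ci=camera_info(n)
    cc=proj(ci,[.58,.15,.06])[0].astype(int)
    cr=p[cc[1]-25:cc[1]+25,cc[0]-32:cc[0]+32]
    cv2.imwrite(f"pics/e_{n}.png",cv2.resize(cr,None,fx=12,fy=12,interpolation=cv2.INTER_CUBIC)[:,:,::-1])
```

```text
6.5167 [0.52387544 0.17979351 0.13120422] [-0.6962046   0.68749951  0.1091124 ] [ 1.83494489e-01  3.61150354e-01 -1.81747011e-01  1.02865718e+00
 -5.10419336e-05  2.65342692e+00]
[np.float64(0.6412211499981896), np.float64(0.21106981623837257)] (array([ 1.113e+02,  4.850e+01, -1.000e-01]), array([0., 0., 0.]))
```

View pics/e_scene.png

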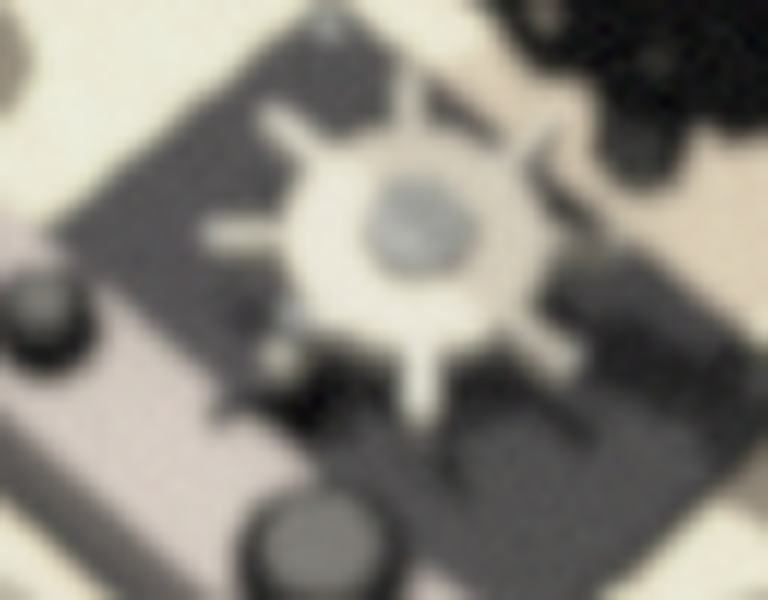

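The wheel rests with the pin at the pointer, at about (280,330) in the picture, next to the pointer at (225,400). Next I go above the large button and descend.

Emit:
send_rows([
  {"tx": 0.037, "ty": 0.0162, "tz": 0, "wx": 0, "wy": 0, "wz": 0, "grip": 255},
  {"tx": 0.074, "ty": 0.0323, "tz": 0, "wx": 0, "wy": 0, "wz": 0, "grip": 255},
  {"tx": 0.1113, "ty": 0.0485, "tz": 0, "wx": 0, "wy": 0, "wz": 0, "grip": 255},
  {"tx": 0.1113, "ty": 0.0485, "tz": 0, "wx": 0, "wy": 0, "wz": 0, "grip": 255},
  {"tx": 0.1113, "ty": 0.0485, "tz": 0.025, "wx": 0, "wy": 0, "wz": 0, "grip": 255},
  {"tx": 0.1113, "ty": 0.0485, "tz": 0.045, "wx": 0, "wy": 0, "wz": 0, "grip": 255},
  {"tx": 0.1113, "ty": 0.0485, "tz": 0.045, "wx": 0, "wy": 0, "wz": 0, "grip": 255},
  {"tx": 0.1113, "ty": 0.0485, "tz": 0.045, "wx": 0, "wy": 0, "wz": 0, "grip": 255},
  {"tx": 0.1113, "ty": 0.0485, "tz": 0.045, "wx": 0, "wy": 0, "wz": 0, "grip": 255},
])

```text
t: 7.32
tcp_pos: [0.6417, 0.2112, 0.0875]
tcp_rot: [0.0, 0.944, 0.329, 0.0]
ft_force: [-0.4, 0.3, 0.5]
finger_gap: 0.001
```

Run:
```python
from plant import *
from h import *
s=state();print(s['t'],s['tcp_pos'],s['ft_force'],s['joint_pos'])
p,d=snapshot("scene");ci=camera_info("scene")
cc=proj(ci,[.62,.18,.06])[0].astype(int)
cr=p[cc[1]-25:cc[1]+25,cc[0]-32:cc[0]+32]
cv2.imwrite(f"pics/f.png",cv2.resize(cr,None,fx=12,fy=12,interpolation=cv2.INTER_CUBIC)[:,:,::-1])
```

```text
7.3167 [0.64174335 0.21117232 0.08745118] [-0.42904746  0.34545211  0.5446874 ] [ 1.97420140e-01  5.85899775e-01  8.84416377e-02  1.07316871e+00
 -4.26574800e-06  2.66875643e+00]
```

View pics/f.png

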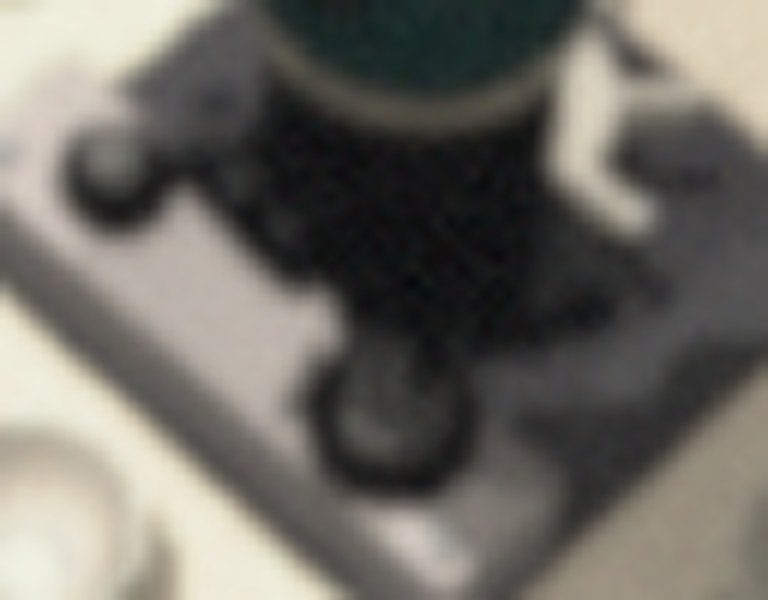

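Emit:
send_rows([
  {"tx": 0, "ty": 0, "tz": 0.008, "wx": 0, "wy": 0, "wz": 0, "grip": 255},
  {"tx": 0, "ty": 0, "tz": 0.013, "wx": 0, "wy": 0, "wz": 0, "grip": 255},
  {"tx": 0, "ty": 0, "tz": 0.016, "wx": 0, "wy": 0, "wz": 0, "grip": 255},
  {"tx": 0, "ty": 0, "tz": 0.018, "wx": 0, "wy": 0, "wz": 0, "grip": 255},
  {"tx": 0, "ty": 0, "tz": 0.0185, "wx": 0, "wy": 0, "wz": 0, "grip": 255},
  {"tx": 0, "ty": 0, "tz": 0.0185, "wx": 0, "wy": 0, "wz": 0, "grip": 255},
  {"tx": 0, "ty": 0, "tz": 0.0185, "wx": 0, "wy": 0, "wz": 0, "grip": 255},
])

```text
t: 7.95
tcp_pos: [0.6418, 0.2112, 0.0686]
tcp_rot: [0.0, 0.944, 0.329, 0.0]
ft_force: [0.6, -0.0, 4.1]
finger_gap: -0.002
```

Emit:
send_rows([
  {"tx": 0, "ty": 0, "tz": 0.0007, "wx": 0, "wy": 0, "wz": 0, "grip": 255},
  {"tx": 0, "ty": 0, "tz": 0.001, "wx": 0, "wy": 0, "wz": 0, "grip": 255},
  {"tx": 0, "ty": 0, "tz": 0.001, "wx": 0, "wy": 0, "wz": 0, "grip": 255},
])

```text
t: 8.2
tcp_pos: [0.6419, 0.2112, 0.068]
tcp_rot: [0.0, 0.944, 0.329, 0.0]
ft_force: [-1.6, -0.9, 10.2]
finger_gap: 0.0
```

The force rose to 10 N with the tip at 68 mm, so the button is at its bottom stop. Release it and back off.

Emit:
send_rows([
  {"tx": 0, "ty": 0, "tz": -0.01, "wx": 0, "wy": 0, "wz": 0, "grip": 255},
  {"tx": 0, "ty": 0, "tz": -0.04, "wx": 0, "wy": 0, "wz": 0, "grip": 255},
  {"tx": 0, "ty": 0, "tz": -0.08, "wx": 0, "wy": 0, "wz": 0, "grip": 255},
  {"tx": 0, "ty": 0, "tz": -0.12, "wx": 0, "wy": 0, "wz": 0, "grip": 255},
  {"tx": -0.035, "ty": -0.035, "tz": -0.15, "wx": 0, "wy": 0, "wz": 0, "grip": 255},
  {"tx": -0.07, "ty": -0.07, "tz": -0.15, "wx": 0, "wy": 0, "wz": 0, "grip": 255},
  {"tx": -0.1, "ty": -0.1, "tz": -0.15, "wx": 0, "wy": 0, "wz": 0, "grip": 255},
  {"tx": -0.15, "ty": -0.15, "tz": -0.15, "wx": 0, "wy": 0, "wz": 0, "grip": 255},
  {"tx": -0.15, "ty": -0.15, "tz": -0.15, "wx": 0, "wy": 0, "wz": 0, "grip": 255},
  {"tx": -0.15, "ty": -0.15, "tz": -0.15, "wx": 0, "wy": 0, "wz": 0, "grip": 255},
  {"tx": -0.15, "ty": -0.15, "tz": -0.15, "wx": 0, "wy": 0, "wz": 0, "grip": 255},
])

```text
t: 9.12
tcp_pos: [0.428, 0.2359, 0.2183]
tcp_rot: [-0.0, 0.944, 0.33, 0.0]
ft_force: [1.1, 0.0, 0.2]
finger_gap: 0.003
```

Run:
```python
from plant import *
from h import *
s=state();print(s['t'],s['tcp_pos'],s['ft_force'],s['qvel'])
p,d=snapshot("scene");q,_=snapshot("top")
cr=np.hstack([cv2.resize(p[180:300,180:340],None,fx=5,fy=5,interpolation=cv2.INTER_CUBIC)])
cv2.imwrite("pics/g.png",cr[:,:,::-1]);cv2.imwrite("pics/gt.png",q[:,:,::-1])
```

```text
9.1167 [0.42802933 0.23588417 0.21826122] [1.13669493 0.02819794 0.20668474] [-0.02988595  0.05794917  0.07007474 -0.00836927 -0.00772683 -0.02443087]
```

View pics/g.png

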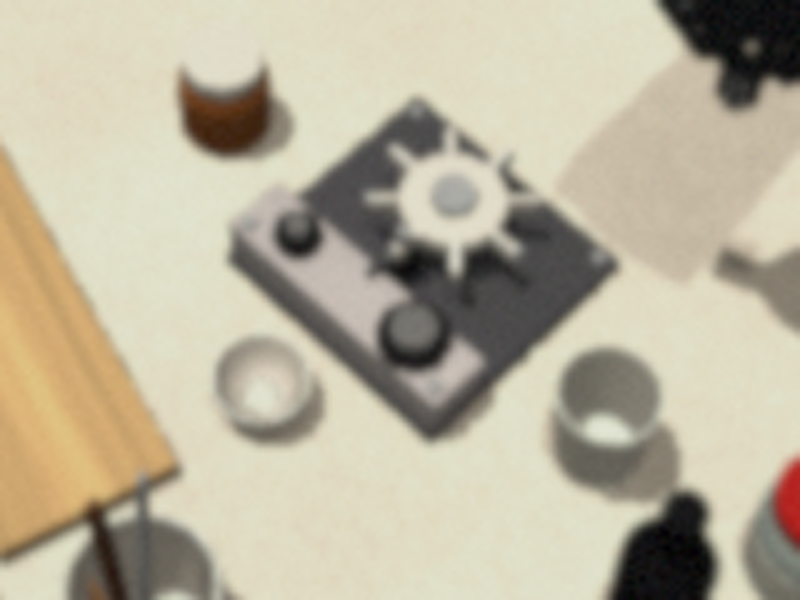

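View pics/gt.png

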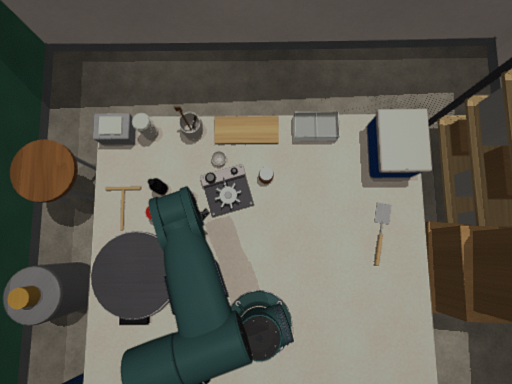

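The pin is at the pointer, at about (400,250) in the close-up. The buttons look up, the bystanders are where they were, and the arm is clear.

Run:
```python
from plant import *
print(hand_in())
```

```text
the job is handed in; nothing more can be done
None
```

I set the timer and handed the job in at about 9 s; the hand-in itself gave no verdict.

- **Wheel:** The pin's tooth started three clicks short (about -2.36 rad). I put the closed fingertip in a gap between teeth and turned the wheel clockwise round its axis in three 45° steps. A picture after each step showed the pin one tooth further on. With the finger lifted out, the pin rested at the pointer.
- **Button:** I then pressed the larger button. The force rose from about 4 N to 10 N with the fingertip at 68 mm, so it was at its bottom stop. I released it and backed away.
- **Last check:** The final pictures showed the pin still at the pointer and both buttons looking up. The loose things visible looked unmoved, but the arm partly hid the jam jar from the top camera. The fingertip was clear, with no significant force reading. I compared bystander positions by eye and did not measure them.

No check failed or disagreed beyond about 2 mm between the two cameras. One move call was refused for missing keys before anything moved.

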